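# Slacken the knurled locking collar of a sensor dome

### The arm

A 7-joint arm with a two-finger parallel gripper is mounted at the origin on the work surface. World frame = base frame: x ahead of the robot, y to its left, z up, the work surface at z = 0. Lengths are in m, angles in degrees, forces in N, time in s.
With the tool pointing down it reaches from about 0.4 to 0.85 m from the base axis. Payload 6.9 kg.
Tool frame: the origin (TCP) lies at the very end of the fingers, on their centre line; the grasp point (between the pads) lies 19 mm behind it; x points along the fingers, z is the direction in which the jaws open and shut, and the axes are right-handed (so a half turn about x gives the same grasp; the last joint's range is limited). The gripper opens to 85 mm and grips with 20 to 120 N. Pads are 22 mm wide; open, the fingers measure 114 mm over their backs; the gripper's body (76 mm by 85 mm) begins 54 mm behind the grasp point. The pads swing forward as they close: fully open they stand 13 mm farther back than shut.
Start: joints at [-67.408, 29.078, -13.613, 85.955, 7.202, 65.827, -8.869], TCP at [0.178, 0.599, 0.206] pointing down, gripper open.
Joint ranges: [-176.47, 176.47], [-13.61, 117.27], [-81.72, 77.17], [0.22, 143.17], [-87.28, 267.28], [10, 112.55], [-165.47, 165.47]. Speed limits (degrees/s): [136.94, 136.94, 180, 180, 180, 180, 180].

### API

Orientations are given as [roll, pitch, yaw] about the fixed x, y, z axes, in that order (R = Rz(yaw) Ry(pitch) Rx(roll)).
In Python, from station import r gives the robot as it stands. The module is installed in compiled form; this text tells all that it offers.
- The arm moves only by the tool servo_tool, never from a script. Its argument "steps" is a list of rows, each a list of 4 numbers: the shift along the tool's x, y, z in m, then the turn about the tool's x in rad. A call has 1 to 10 rows; each row shifts and turns the commanded pose from where the row before left it, along the tool's axes as they then stand; what a row does not reach is not made up. A row lasts 1/8 s, in which the tool goes at most 62.5 mm and 10.7 degrees, less where a joint would pass 70% of its speed; a pose out of reach is approached as far as the arm can. A call is refused whole if a number of a shift passes 0.0625 or a number of a turn 0.188, either way. A call with a gripper value outside its range is refused whole. "hand" is the gripper command: -1 is shut, 1 is fully open, values between are in proportion, set as the call begins (left out, the last holds). The fingers move at their own pace and stop on an object; "newtons" is the grip in N (left out, the last holds). Time passes only in rows, so rows that do not move let the fingers close. It gives the time, the measured TCP pose, the force and the opening at its end, in the units of the state.
- r.observe(): the state, without advancing time (a new reading comes with each control period).
- r.capture(name): name is "side" or "top"; returns a dict with "frame" (400x640x3 uint8, red, green, blue), "depth" (400x640 float32, m along the optical axis (not along the pixel's ray), 0 where there is no reading), "vfov" (degrees; the focal length in pixels is half the picture's height over the tangent of half this angle, whatever the lens; pixels are square), "cx", "cy" (the principal point, pixels), "D" ([k1, k2, p1, p2, k3] as OpenCV has them; the pictures are not rectified), "T" (4x4, takes a point from camera to world coordinates). Camera axes: x right, y down, z forward; pixel columns grow to the right and rows downward; lengths in m; the calibration is good to about 2 mm. A picture is of the moment at which its call begins.
- r.hand_in(): hands the job in, once; it reports no verdict.
The state is a dict: "time_s": time; "qpos": joint angles; "qd": joint speeds; "effort": joint torques, N m; "ee_pos": TCP position; "tool_rot": TCP orientation; "ft_force": force on the tool from outside, world axes, zero at the start; "wrist_torque": the same for the moment, N m; "grip_width": finger opening in m.
Only numpy, scipy, OpenCV 4.12 (cv2) and the standard library are available. Lean on these libraries where they do the work, as an engineer would, in place of code of your own. Each camera call takes 0.05 s, during which the arm holds its last target. There are 200 camera calls.

### The job

The sensor dome's locking collar has to be slackened. With a fingertip on the collar's knurled rim, roll it round anticlockwise (seen from above) until the inlaid index strip on its top comes round to the arrow on the flange for the second time (let it go by the arrow once), and leave it there, strip in line with the arrow, with your hand off it. Nothing is to be gripped or lifted: the dome stays in its seat, and the tube rack, thermometer and weight stay where they are.

Things in the scene. Friction and masses are not known exactly. Their poses are not given: they have to be found in the camera images.
- collar (a joint): Angle of the collar about its upright axis, rad. It grows as the collar turns anticlockwise seen from above (loosening) and counts on through the turns: 0 is fully tight with the index strip at the arrow, 6.283 and 12.566 are the first and second times that the strip is at the arrow again. It starts between 1.2 and 4.6 and can turn to 18.8. It turns stiffly (0.06 N m, about 1 N at the rim), has no spring and stays where it is left. It does not rise as it turns.
- collar_centre (a point): Centre of the flat top face of the locking collar, on its axis, 44 mm above the work surface. The collar is a black plastic ring, its upright wall 54 mm in outer radius, with 30 upright ribs all round it that stand out to 57 mm radius (4.5 mm wide, 12 mm apart); bore radius 39 mm. Its rim spans heights 18 to 44 mm above the work surface. It is wider (114 mm) than most hands open. This point turns with the collar.
- index_strip (a point): Middle of the white enamelled index strip (18 mm long radially, 12 mm wide, nearly flush) on the collar's top face, 48 mm from the axis, 45 mm above the work surface. It turns with the collar.
- pointer_tip (a point): Inner tip of the flat steel arrow (20 mm long, 3 mm thick, top 15 mm above the work surface) that lies on the fixed flange 62 mm from the axis and points at the collar. The strip is in line when it lies on the same radius from the axis as the arrow.
- mount: Fixed round aluminium flange that carries collar and dome: radius 85 mm, its top 12 mm above the work surface, screwed down. Origin on the collar's axis at the work surface; the arrow lies on its -x side. The flange reaches out under the rim, so a fingertip beside the rim works over the flange, tip above 15 mm to clear the arrow.
- seat (a point): Middle of the fixed seat inside the collar, on the axis, 24 mm above the work surface, on which the dome stands.
- dome_centre (a point): Middle (half-way up) of the pale blue plastic sensor dome, 69 mm across, 46 mm tall, 120 g, standing loose on the seat inside the collar, its top 70 mm above the work surface. Leave it alone.
- rack_centre (a point): Middle, 50 mm up, of the wooden test-tube rack with three sealed glass tubes fixed in it: 50 mm (its x) by 150 mm (its y), 100 mm tall. Bystander.
- thermometer_centre (a point): Middle, 10 mm up, of the brass thermometer lying on two small feet: 175 mm long along its y, 30 mm wide, 19 mm tall. Bystander.
- weight_centre (a point): On the axis, 20 mm up, of the slate calibration weight: 56 mm across, 40 mm tall, with an upright brass ring handle on top that reaches 79 mm. Bystander.

How it is judged:
By the outcome, as a careful person would: the job done as asked, in the order asked, and still so for the second after the job is handed in, with the robot touching nothing.
It also fails if it takes over 64 s, if anything falls off the work surface, if the arm or the gripper's body presses on something with over 40 N, if the wrist force passes 120 N, or if a joint passes its speed limit or range.

## Working session

There is one attempt and no reset: what is moved stays moved. The work goes in short steps, Python scripts to look and compute and a tool call to move; the robot and the scene stay as the last step left them, time stands still between calls to the robot, and variables do not carry over. Pictures are saved under pics/ and viewed, about 8 in all and at most 12, crops included, and the job is handed in when it is done.

Besides the shell and the picture viewer there is one more tool, called after "Call:" as name(argument=value, ...) on one line, values as JSON. servo_tool: Moves the arm, as the interface text tells. Its arguments: {"type":"object","properties":{"steps":{"type":"array"},"hand":{"type":"number"},"newtons":{"type":"number"}},"required":["steps"]}

```bash
mkdir -p pics; cat > h.py <<'E'
import numpy as np, cv2
from station import r
def cap(n,save=None):
    c=r.capture(n)
    f=200/np.tan(np.radians(c['vfov']/2)); c['K']=np.array([[f,0,c['cx']],[0,f,c['cy']],[0,0,1.]])
    c['D']=np.array(c['D'],float); c['T']=np.array(c['T'])
    if save: cv2.imwrite('pics/'+save,c['frame'][:,:,::-1])
    return c
def at_z(c,uv,z):
    p=cv2.undistortPoints(np.array(uv,float).reshape(-1,1,2),c['K'],c['D']).reshape(-1,2)
    d=np.c_[p,np.ones(len(p))]@c['T'][:3,:3].T; o=c['T'][:3,3]
    return o+d*((z-o[2])/d[:,2])[:,None]
def proj(c,P):
    Ti=np.linalg.inv(c['T']); return cv2.projectPoints(np.array(P,float).reshape(-1,3),cv2.Rodrigues(Ti[:3,:3])[0],Ti[:3,3],c['K'],c['D'])[0].reshape(-1,2)
E
python3 - <<'E'
from h import *
a=cap('top','t0.png');b=cap('side','s0.png')
for c in(a,b):print(c['T'].round(3).tolist(),c['K'][0,0],c['D'])
print(r.observe())
E
```

```text
[[0.023, -0.998, 0.055, 0.517], [-1.0, -0.024, -0.015, 0.001], [0.016, -0.055, -0.998, 1.345], [0.0, 0.0, 0.0, 1.0]] 514.2940708190446 [-0.05200368  0.          0.          0.          0.        ]
[[0.961, -0.111, 0.253, 0.289], [-0.275, -0.469, 0.839, -1.043], [0.025, -0.876, -0.481, 0.661], [0.0, 0.0, 0.0, 1.0]] 511.3622951573693 [-0.05900234  0.          0.          0.          0.        ]
{'time_s': 0.1, 'qpos': array([-67.408859  ,  29.1213861 , -13.6112142 ,  86.00154983,
         7.20327993,  65.82726229,  -8.87012323]), 'qd': array([ 0.04217276, -0.16947928,  0.04583805, -0.04805626, -0.07796797,
       -0.03791056,  0.06061353]), 'effort': array([-4.29028150e-03, -6.21832108e+01, -2.19508722e+00, -2.50201464e+01,
        1.22713621e-02,  7.91491679e-03, -1.03499886e-05]), 'ee_pos': array([0.1779206 , 0.59864026, 0.20501906]), 'tool_rot': array([-178.88576132,   89.90880603, -105.43046621]), 'ft_force': array([-0.62965418,  0.15530167, -0.15069249]), 'wrist_torque': array([0.0320142 , 0.01521341, 0.00186285]), 'grip_width': 0.08566040970005771}
```

View pics/t0.png

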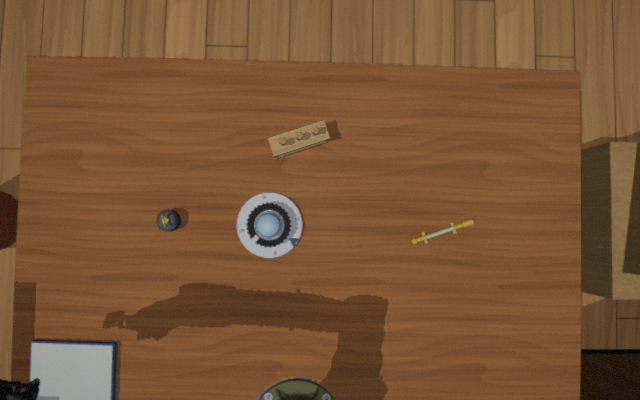

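View pics/s0.png

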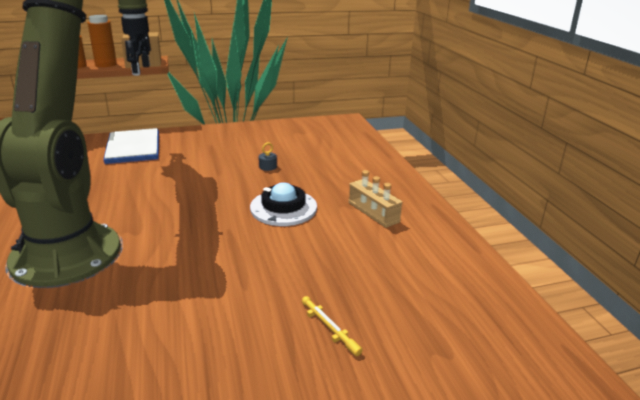

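The top view shows the flange at about (269,225), the arrow near (295,240) and the white strip near (253,239). The rack is at (300,138), the weight at (168,220) and the thermometer at (443,232). I'll enlarge and measure the collar.

```bash
cat >> h.py <<'E'
def strip(c,ctr):
    # rectified view from above at z=.044, 1 mm = 3 px
    g=np.array([[ctr[0]+(100-v/3)/1000,ctr[1]+(100-u/3)/1000,.044] for v in range(600) for u in range(600)])
    m=proj(c,g).reshape(600,600,2).astype(np.float32)
    return cv2.remap(c['frame'],m[...,0],m[...,1],cv2.INTER_CUBIC)
E
python3 - <<'E'
from h import *
a=cap('top')
print(at_z(a,[(269,225)],.012), at_z(a,[(253,239),(269,225)],.044),at_z(a,[(295,240)],.015),at_z(a,[(300,138)],.1),at_z(a,[(168,220)],.04))
# flange circle fit: bright grey
f=a['frame'].astype(int); 
g=(f.max(2)-f.min(2)<45)&(f.min(2)>110); m=np.zeros_like(g); m[180:270,225:315]=g[180:270,225:315]
m=m.astype(np.uint8)
p=np.argwhere(m)[:,::-1]; h=cv2.convexHull(p.astype(np.float32)).reshape(-1,2); P=at_z(a,h,.012)[:,:2]
s=np.linalg.lstsq(np.c_[2*P,np.ones(len(P))],(P**2).sum(1),rcond=None)[0]; print(s[:2],np.sqrt(s[2]+s[0]**2+s[1]**2))
im=strip(a,s[:2]); cv2.imwrite('pics/r0.png',im[:,:,::-1])
E
```

```text
[[0.51128397 0.08233682 0.012     ]] [[0.47524431 0.119734   0.044     ]
 [0.51142066 0.0803918  0.044     ]] [[0.47426688 0.01416689 0.015     ]] [[0.72525433 0.00728201 0.1       ]] [[0.51784758 0.33685621 0.04      ]]
[0.51219918 0.08277292] 0.08462383613475156
```

View pics/r0.png

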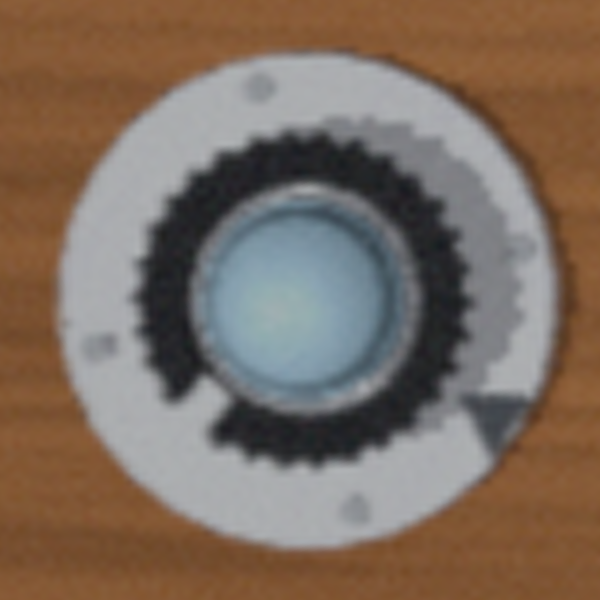

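The rectified view (3 px/mm, up = +x, left = +y) puts the axis at about (302,299) and the arrow tip at (460,397), which is 61 mm out as it should be. The strip is at (203,403), about 48 mm out. The strip's angle from the arrow is about 258° (4.51 rad), so roughly 462° of turning is needed. I'll move over the collar with the hand shut.

Call:
servo_tool(steps=[[0, -0.046, -0.04, 0], [0, -0.046, -0.04, 0], [0, -0.046, -0.04, 0], [0, -0.046, -0.04, 0], [0, -0.046, -0.04, 0], [0, -0.046, -0.04, 0], [0, -0.046, -0.04, 0], [0, -0.046, -0.04, 0], [0, -0.046, -0.04, 0], [0, -0.046, -0.04, 0]], hand=-1, newtons=60)

```text
time_s: 1.4
ee_pos: [0.5058, 0.0829, 0.2058]
tool_rot: [-19.4, 90.0, 54.1]
ft_force: [0.5, 0.2, -0.3]
grip_width: -0.0001
```

Call:
servo_tool(steps=[[0, 0, 0, 0.15], [0, 0, 0, 0]])

```text
time_s: 1.65
ee_pos: [0.5049, 0.0842, 0.2055]
tool_rot: [118.3, 90.0, -176.9]
ft_force: [0.6, 0.8, 0.4]
grip_width: -0.0001
```

```bash
python3 - <<'E'
from h import *
print(r.observe())
E
```

```text
{'time_s': 1.65, 'qpos': array([-10.99801401,  18.83612327,  -1.64893908, 102.84717109,
         0.6164195 ,  58.37030364,  51.93911194]), 'qd': array([-1.08426121, -0.48542253, -1.853313  ,  0.33866905,  0.32889973,
       -0.06318266,  3.95985397]), 'effort': array([ 1.45620793e+00, -4.80558765e+01,  1.55108437e+00, -2.36969912e+01,
        8.79191235e-02, -1.94530404e-02, -1.03629917e+00]), 'ee_pos': array([0.50494437, 0.0841956 , 0.20545158]), 'tool_rot': array([ 118.2920248 ,   89.95451832, -176.88648256]), 'ft_force': array([0.57010164, 0.78982883, 0.43852338]), 'wrist_torque': array([-0.01886499,  0.06692357, -0.05102261]), 'grip_width': -8.78378917014662e-05}
```

Call:
servo_tool(steps=[[0, 0, 0, 0.16], [0, 0, 0, 0.16], [0, 0, 0, 0.16], [0, 0, 0, 0.16], [0, 0, 0, 0.16], [0, 0, 0, 0.16], [0, 0, 0, 0.17], [0, -0.019, 0.042, 0], [0, -0.019, 0.042, 0], [0, 0, 0, 0]])

```text
time_s: 2.9
ee_pos: [0.5908, 0.0462, 0.205]
tool_rot: [-78.6, 89.9, -78.3]
ft_force: [-0.9, 0.4, -0.1]
grip_width: -0.0
```

Call:
servo_tool(steps=[[0.045, 0, 0, 0], [0.045, 0, 0, 0], [0.045, 0, 0, 0], [0.025, 0, 0, 0], [0.0, 0, 0, 0], [0, 0, 0, 0]])

```text
time_s: 3.65
ee_pos: [0.5894, 0.0477, 0.047]
tool_rot: [25.8, 89.9, 26.1]
ft_force: [0.1, -0.7, 0.9]
grip_width: -0.0004
```

```bash
python3 - <<'E'
from h import *
o=r.observe();print(o['qpos'],o['ee_pos'],o['tool_rot'],o['ft_force'])
a=cap('top');im=strip(a,(.512,.0825));b=cap('side');cr=cv2.resize(b['frame'][130:240,220:360],None,fx=4,fy=4)
out=np.zeros((600,800,3),np.uint8); out[:400,:400]=cv2.resize(im,(400,400)); out[:300,400:]=cv2.resize(cr,(400,300)); cv2.imwrite('pics/c1.png',out[:400,:,::-1])
E
```

```text
[-13.88915513  35.91110872  11.00270244 102.66919775  -9.62015827
  42.2602291    2.43946054] [0.58936094 0.04773094 0.04696472] [25.8225772  89.92912016 26.0593889 ] [ 0.09458193 -0.70284395  0.85368033]
```

View pics/c1.png

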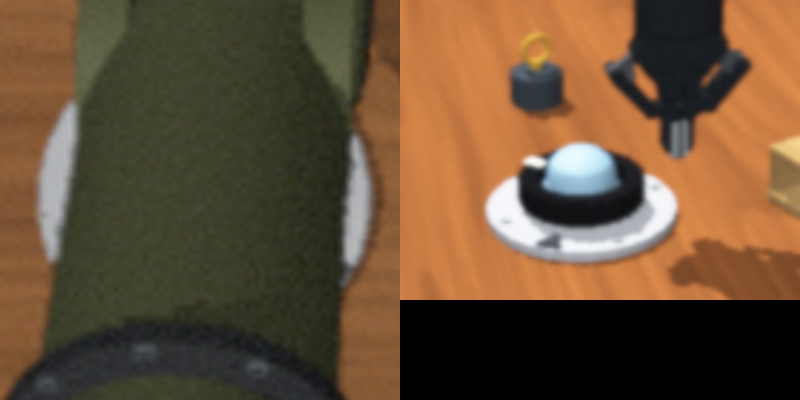

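The top camera is blocked by the arm, but the side camera sees the collar, strip and fingertip (right-hand crop, tip at (680,150)) clearly. I'll lower and feel inward.

Call:
servo_tool(steps=[[0.012, 0, 0, 0], [0.011, 0, 0, 0], [0, 0, 0, 0], [0, 0.0017, -0.0036, 0], [0, 0.0017, -0.0036, 0], [0, 0, 0, 0]])

```text
time_s: 4.5
ee_pos: [0.5816, 0.0505, 0.023]
tool_rot: [68.2, 90.0, 68.3]
ft_force: [-0.2, 0.6, 0.2]
grip_width: -0.0
```

Call:
servo_tool(steps=[[0, 0.0008, -0.0018, 0], [0, 0, 0, 0]])

```text
time_s: 4.75
ee_pos: [0.5801, 0.0511, 0.0229]
tool_rot: [10.4, 90.0, 10.5]
ft_force: [-0.2, -1.2, 0.4]
grip_width: 0.0
```

Call:
servo_tool(steps=[[0, 0.0008, -0.0018, 0], [0, 0, 0, 0]])

```text
time_s: 5.0
ee_pos: [0.5781, 0.0519, 0.0228]
tool_rot: [174.7, 90.0, 174.8]
ft_force: [0.2, -0.1, -0.2]
grip_width: 0.0004
```

Call:
servo_tool(steps=[[0, 0.0008, -0.0018, 0], [0, 0, 0, 0]])

```text
time_s: 5.25
ee_pos: [0.5763, 0.0527, 0.0228]
tool_rot: [170.7, 90.0, 170.8]
ft_force: [-0.4, -0.5, -0.4]
grip_width: 0.0002
```

Call:
servo_tool(steps=[[0, 0.0008, -0.0018, 0], [0, 0, 0, 0]])

```text
time_s: 5.5
ee_pos: [0.5745, 0.0535, 0.0228]
tool_rot: [177.5, 90.0, 177.6]
ft_force: [0.1, -0.5, -1.0]
grip_width: 0.0001
```

Call:
servo_tool(steps=[[0, 0.0006, -0.0014, 0], [0, 0, 0, 0]])

```text
time_s: 5.75
ee_pos: [0.5732, 0.0541, 0.0228]
tool_rot: [176.4, 90.0, 176.5]
ft_force: [0.0, -0.1, -0.8]
grip_width: -0.0003
```

Call:
servo_tool(steps=[[0, 0.0006, -0.0014, 0], [0, 0, 0, 0]])

```text
time_s: 6.0
ee_pos: [0.5718, 0.0547, 0.0228]
tool_rot: [173.0, 90.0, 173.1]
ft_force: [-0.7, 0.3, -0.5]
grip_width: -0.0002
```

Call:
servo_tool(steps=[[0, 0.0006, -0.0014, 0], [0, 0, 0, 0]])

```text
time_s: 6.25
ee_pos: [0.5703, 0.0553, 0.0228]
tool_rot: [170.5, 90.0, 170.6]
ft_force: [-0.1, -0.3, -0.6]
grip_width: -0.0002
```

Call:
servo_tool(steps=[[0, 0.0004, -0.0009, 0], [0, 0, 0, 0]])

```text
time_s: 6.5
ee_pos: [0.5695, 0.0556, 0.0228]
tool_rot: [-158.4, 90.0, -158.3]
ft_force: [0.7, 0.6, -0.5]
grip_width: 0.0001
```

Call:
servo_tool(steps=[[0, 0.0004, -0.0009, 0], [0, 0, 0, 0]])

```text
time_s: 6.75
ee_pos: [0.5686, 0.056, 0.0228]
tool_rot: [-159.2, 90.0, -159.1]
ft_force: [0.5, -0.4, -0.2]
grip_width: -0.0004
```

Call:
servo_tool(steps=[[0, 0.0004, -0.0009, 0], [0, 0, 0, 0]])

```text
time_s: 7.0
ee_pos: [0.5677, 0.0564, 0.0228]
tool_rot: [-167.8, 90.0, -167.7]
ft_force: [0.3, -0.0, 0.0]
grip_width: -0.0004
```

Call:
servo_tool(steps=[[0, 0.0004, -0.0009, 0], [0, 0, 0, 0]])

```text
time_s: 7.25
ee_pos: [0.5668, 0.0568, 0.0228]
tool_rot: [-167.3, 90.0, -167.2]
ft_force: [0.0, -0.3, -0.2]
grip_width: 0.0
```

```bash
python3 - <<'E'
from h import *
b=cap('side');f=cv2.resize(b['frame'][140:230,230:350],None,fx=6.6,fy=6.6,interpolation=cv2.INTER_CUBIC)
o=r.observe()['ee_pos']
C=np.array([.512,.082,.044])
for P,col in((o,(255,0,0)),(C,(255,255,0)),):
    u=(proj(b,P)[0]-[230,140])*6.6; cv2.circle(f,tuple(int(x) for x in u),4,col,-1)
t=np.linspace(0,2*np.pi,90)
for R,z in((.057,.044),(.085,.012)):
    u=(proj(b,np.c_[.512+R*np.cos(t),.082+R*np.sin(t),0*t+z])-[230,140])*6.6
    for x in u: cv2.circle(f,tuple(int(v) for v in x),1,(255,0,0),-1)
cv2.imwrite('pics/s2.png',f[:,:,::-1])
E
```

```text
(no output)
```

View pics/s2.png

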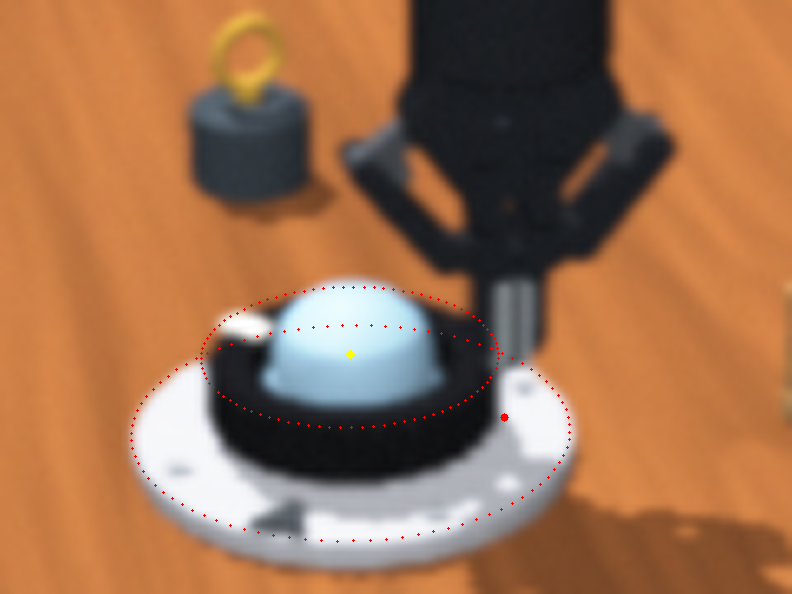

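The crop shows the fingertip ending at (520,368), while the stated TCP projects to (504,417), so they disagree. I'll check with depth where the finger really is.

```bash
python3 - <<'E'
from h import *
b=cap('side');D=b['depth']
def pt(u,v):
    d=D[v,u]; p=cv2.undistortPoints(np.array([[[u,v]]],float),b['K'],b['D'])[0,0]
    return (b['T']@[p[0]*d,p[1]*d,d,1])[:3].round(4)
for v in range(172,204,2): print(v,[tuple(pt(u,v)) for u in (304,307,310)])
for uv in((284,186),(270,193),(284,222)): print(uv,pt(*uv))
o=r.observe();print(o['ee_pos'],o['qpos'],o['grip_width'])
E
```

```text
172 [(np.float64(0.5558), np.float64(0.039), np.float64(0.1207)), (np.float64(0.5633), np.float64(0.039), np.float64(0.1199)), (np.float64(0.5721), np.float64(0.0438), np.float64(0.1167))]
174 [(np.float64(0.5557), np.float64(0.0384), np.float64(0.1157)), (np.float64(0.5635), np.float64(0.0395), np.float64(0.1143)), (np.float64(0.5717), np.float64(0.0421), np.float64(0.1121))]
176 [(np.float64(0.5565), np.float64(0.0417), np.float64(0.1086)), (np.float64(0.5646), np.float64(0.0436), np.float64(0.1068)), (np.float64(0.5717), np.float64(0.0421), np.float64(0.1067))]
178 [(np.float64(0.5563), np.float64(0.0406), np.float64(0.1037)), (np.float64(0.5637), np.float64(0.0402), np.float64(0.103)), (np.float64(0.5718), np.float64(0.042), np.float64(0.1013))]
180 [(np.float64(0.5579), np.float64(0.0469), np.float64(0.095)), (np.float64(0.5648), np.float64(0.0441), np.float64(0.0956)), (np.float64(0.5727), np.float64(0.0455), np.float64(0.094))]
182 [(np.float64(0.5572), np.float64(0.0442), np.float64(0.0909)), (np.float64(0.5663), np.float64(0.05), np.float64(0.087)), (np.float64(0.5729), np.f
[... 1497 characters left out ...]
 (np.float64(0.5862), np.float64(0.0952), np.float64(0.0152))]
200 [(np.float64(0.5596), np.float64(0.0529), np.float64(0.0354)), (np.float64(0.5769), np.float64(0.0903), np.float64(0.013)), (np.float64(0.584), np.float64(0.0866), np.float64(0.0141))]
202 [(np.float64(0.5592), np.float64(0.0512), np.float64(0.0306)), (np.float64(0.5742), np.float64(0.0798), np.float64(0.0131)), (np.float64(0.5812), np.float64(0.0758), np.float64(0.0144))]
(284, 186) [0.5127 0.072  0.0711]
(270, 193) [0.4822 0.1033 0.0387]
(284, 222) [ 0.4957 -0.0056  0.0144]
[0.56685388 0.05679078 0.0227909 ] [-14.89764198  36.42260711  10.52855168 107.09655727 -10.28945496
  37.39452249   1.93013918] -0.00038307219067721456
```

Depth shows the finger's x and y agree with the reading, but its real lower end is at z ≈ 0.053, not 0.023. The reported TCP is about 30 mm beyond the true tip, so the finger has been passing over the rim. I'll trust the camera: back out, go down 29 mm more, then come in.

Call:
servo_tool(steps=[[0, -0.006, 0.0125, 0], [0, -0.006, 0.0125, 0], [0, 0, 0, 0], [0.015, 0, 0, 0], [0.014, 0, 0, 0], [0, 0, 0, 0], [0, 0, 0, 0]])

```text
time_s: 8.22
ee_pos: [0.5917, 0.0449, -0.0064]
tool_rot: [-168.2, 90.0, -168.1]
ft_force: [0.1, 0.1, -0.4]
grip_width: 0.0
```

```bash
python3 - <<'E'
from h import *
b=cap('side');f=cv2.resize(b['frame'][140:230,230:350],None,fx=6.6,fy=6.6,interpolation=cv2.INTER_CUBIC)
cv2.imwrite('pics/s3.png',f[:,:,::-1]);D=b['depth']
for v in range(186,212,2):
  d=D[v,300:330:2]; p=cv2.undistortPoints(np.array([[[u,v]] for u in range(300,330,2)],float),b['K'],b['D'])[:,0]
  P=np.c_[p*d[:,None],d,1+0*d]@b['T'].T; print(v,[(round(x*1e3),round(y*1e3),round(z*1e3)) for x,y,z,_ in P if y<.062 and z>.02])
o=r.observe();print(o['ee_pos'],o['ft_force'])
E
```

```text
186 [(550, 34, 86), (554, 32, 87), (559, 30, 87), (568, 48, 76), (574, 50, 75), (579, 51, 74), (578, 28, 86), (583, 27, 85), (588, 27, 85), (596, 37, 79), (600, 31, 82), (605, 34, 80), (613, 40, 75), (618, 39, 75)]
188 [(554, 30, 82), (560, 34, 79), (564, 29, 81), (570, 35, 77), (576, 37, 76), (579, 31, 78), (585, 33, 77), (595, 49, 67), (595, 32, 76), (599, 27, 78), (604, 30, 76), (612, 36, 72), (614, 29, 75)]
190 [(559, 29, 77), (564, 32, 74), (570, 34, 72), (575, 33, 72), (580, 34, 71), (585, 31, 72), (589, 30, 72), (595, 33, 70), (599, 28, 72), (605, 30, 70), (611, 35, 67), (616, 32, 68)]
192 [(565, 33, 68), (570, 34, 67), (576, 37, 65), (580, 35, 65), (584, 29, 68), (589, 29, 67), (596, 34, 64), (600, 30, 65), (606, 33, 63)]
194 [(579, 50, 52), (580, 33, 60), (585, 32, 60), (591, 36, 57), (596, 35, 58), (602, 38, 55)]
196 [(550, 56, 47), (555, 55, 47), (561, 57, 45), (579, 50, 46), (581, 36, 53), (587, 38, 51), (590, 32, 54), (595, 31, 54), (602, 39, 49)]
198 [(548, 49, 45), (553, 46, 46), (559, 51, 42), (580, 50, 40), (581, 36, 47), (586, 35, 47), (590, 32, 49), (595, 32, 48), (601, 35, 45)]
200 [(546, 41, 44), (552, 43, 41), (559, 52, 36), (579, 48, 35), (582, 39, 40), (587, 37, 41), (591, 34, 42), (597, 37, 39), (601, 32, 41)]
202 [(544, 31, 43), (551, 38, 39), (559, 50, 31), (582, 38, 35), (586, 36, 35), (591, 33, 36), (595, 31, 37), (602, 35, 34)]
204 [(545, 34, 36), (552, 44, 30), (559, 52, 24), (582, 38, 29), (587, 38, 29), (590, 32, 31), (596, 33, 30), (603, 38, 27)]
206 [(545, 34, 31), (552, 42, 25), (586, 35, 25), (591, 35, 24), (595, 30, 26)]
208 [(545, 37, 23)]
210 []
[ 0.59199333  0.04486239 -0.00610651] [0.61568319 0.62870287 0.90057773]
```

View pics/s3.png

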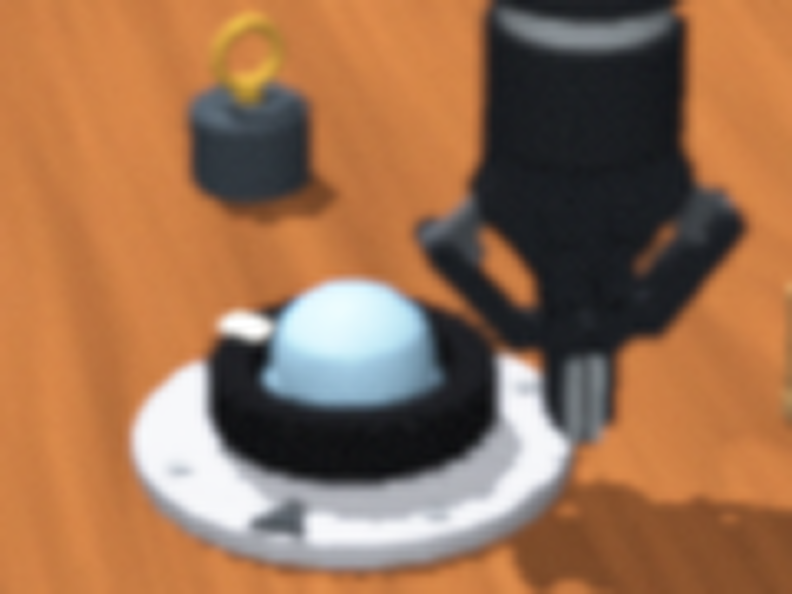

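The fingertip is now at about (585,435) in the crop, z ≈ 0.024, beside the rim. Moving in.

Call:
servo_tool(steps=[[0, 0.0023, -0.005, 0], [0, 0.0023, -0.005, 0], [0, 0, 0, 0], [0, 0.0004, -0.0009, 0], [0, 0, 0, 0]])

```text
time_s: 8.9
ee_pos: [0.5811, 0.0498, -0.0062]
tool_rot: [-23.3, 90.0, -23.2]
ft_force: [0.3, 0.5, 0.5]
grip_width: 0.0
```

Call:
servo_tool(steps=[[0, 0.0004, -0.0009, 0], [0, 0, 0, 0]])

```text
time_s: 9.15
ee_pos: [0.5801, 0.0502, -0.0063]
tool_rot: [-166.9, 90.0, -166.7]
ft_force: [0.3, 0.4, -0.5]
grip_width: 0.0002
```

Call:
servo_tool(steps=[[0, 0.0004, -0.0009, 0], [0, 0, 0, 0]])

```text
time_s: 9.4
ee_pos: [0.5791, 0.0506, -0.0062]
tool_rot: [-177.3, 90.0, -177.2]
ft_force: [1.0, 0.1, 0.8]
grip_width: 0.0
```

Call:
servo_tool(steps=[[0, 0.0004, -0.0009, 0], [0, 0, 0, 0]])

```text
time_s: 9.65
ee_pos: [0.5782, 0.0511, -0.0062]
tool_rot: [170.2, 90.0, 170.3]
ft_force: [0.2, -0.1, 0.3]
grip_width: 0.0002
```

Call:
servo_tool(steps=[[0, 0.0004, -0.0009, 0], [0, 0, 0, 0]])

```text
time_s: 9.9
ee_pos: [0.5773, 0.0515, -0.0062]
tool_rot: [172.9, 90.0, 173.0]
ft_force: [-1.0, -0.7, 0.2]
grip_width: -0.0002
```

Call:
servo_tool(steps=[[0, 0.0004, -0.0009, 0], [0, 0, 0, 0]])

```text
time_s: 10.15
ee_pos: [0.5764, 0.0518, -0.0062]
tool_rot: [172.6, 90.0, 172.7]
ft_force: [0.2, -0.2, -0.3]
grip_width: 0.0002
```

Call:
servo_tool(steps=[[0, 0.0004, -0.0009, 0], [0, 0, 0, 0]])

```text
time_s: 10.4
ee_pos: [0.5758, 0.0521, -0.0061]
tool_rot: [-19.7, 90.0, -19.5]
ft_force: [0.5, -0.9, 0.1]
grip_width: -0.0002
```

Call:
servo_tool(steps=[[0, 0.0004, -0.0009, 0], [0, 0, 0, 0]])

```text
time_s: 10.65
ee_pos: [0.5756, 0.0522, -0.0061]
tool_rot: [-15.4, 89.9, -15.3]
ft_force: [3.2, -2.8, 0.0]
grip_width: -0.0001
```

Call:
servo_tool(steps=[[0, 0.0004, -0.0009, 0], [0, 0, 0, 0]])

```text
time_s: 10.9
ee_pos: [0.5755, 0.0522, -0.006]
tool_rot: [-15.3, 89.8, -15.2]
ft_force: [6.2, -3.4, -2.1]
grip_width: 0.0
```

Contact at about 7 N radial, with the finger compliant. Starting the sweep anticlockwise.

Call:
servo_tool(steps=[[0, 0.0076, 0.003, -0.12], [0, 0.0076, 0.003, -0.12], [0, 0.0076, 0.003, -0.12], [0, 0.0076, 0.003, -0.12], [0, 0.0076, 0.003, -0.12], [0, 0.0076, 0.003, -0.12], [0, 0.0076, 0.003, -0.12], [0, 0.0076, 0.003, -0.12]])

```text
time_s: 11.9
ee_pos: [0.5723, 0.1168, -0.0059]
tool_rot: [-33.5, 89.8, 21.9]
ft_force: [4.5, 1.4, -2.4]
grip_width: 0.0001
```

```bash
cat >> h.py <<'E'
def look(name=None,A=-121.7,C=(.512,.082)):
    """strip angle by polar unwrapping of the side view at z=.045; ccw past the arrow, deg"""
    b=cap('side'); t=np.radians(np.arange(0,360,.5)); R=np.arange(.042,.0545,.0005)
    P=np.array([[C[0]+q*np.cos(x),C[1]+q*np.sin(x),.045] for q in R for x in t])
    m=proj(b,P).reshape(len(R),len(t),2).astype(np.float32)
    I=cv2.remap(b['frame'],m[...,0],m[...,1],cv2.INTER_LINEAR).min(2).astype(float)
    s=np.sort(I,0)[-14:].mean(0)*0+I.mean(0); k=s.argmax(); w=np.roll(s,360-k)[310:411]; w=np.clip(w-90,0,None)
    ang=(k+ (w*(np.arange(101)-50)).sum()/max(w.sum(),1))/2
    o=r.observe(); d=o['ee_pos'][:2]-C
    print('strip az %.1f past arrow %.1f peak %.0f'%(ang,(ang-A)%360,s.max()),'t',o['time_s'],'rho %.4f phi %.1f psi %.1f'%(np.hypot(*d),np.degrees(np.arctan2(d[1],d[0])),(o['tool_rot'][2]-o['tool_rot'][0]+180)%360-180),'j7',o['qpos'][6].round(1),'F',o['ft_force'].round(1),'pos',o['ee_pos'].round(4))
    if name: cv2.imwrite('pics/'+name,cv2.resize(b['frame'][140:230,230:350],None,fx=6.6,fy=6.6,interpolation=cv2.INTER_CUBIC)[:,:,::-1])
    return s
E
python3 -c "
from h import *
look('s4.png')"
```

```text
strip az 188.0 past arrow 309.7 peak 246 t 11.95 rho 0.0696 phi 31.3 psi 55.7 j7 36.3 F [ 4.5  2.2 -1.9] pos [ 0.5715  0.1181 -0.0059]
```

View pics/s4.png

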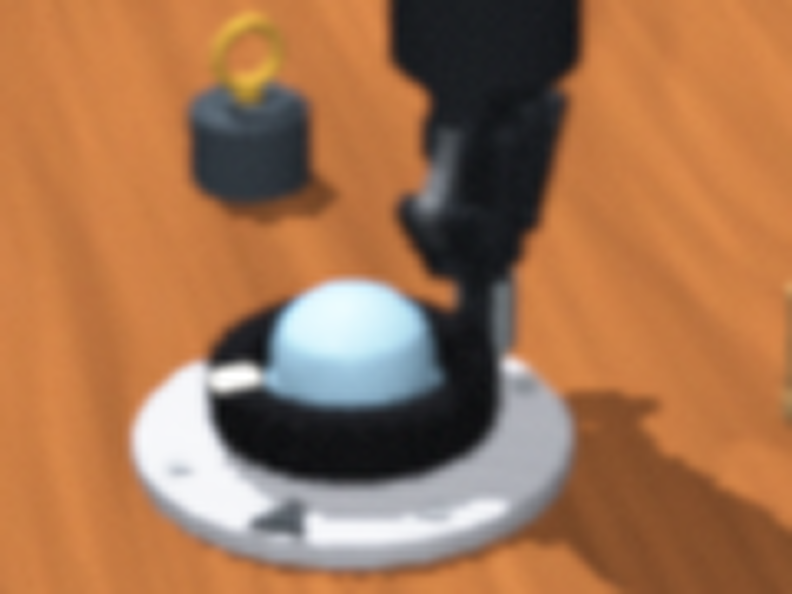

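Works: the strip at (235,378) in the crop has turned about 51°, and the dome is undisturbed. Continuing.

Call:
servo_tool(steps=[[0, 0.0076, 0.003, -0.12], [0, 0.0076, 0.003, -0.12], [0, 0.0076, 0.003, -0.12], [0, 0.0076, 0.003, -0.12], [0, 0.0076, 0.003, -0.12], [0, 0.0076, 0.003, -0.12], [0, 0.0076, 0.003, -0.12], [0, 0.0076, 0.003, -0.12], [0, 0.0076, 0.003, -0.12], [0, 0.0076, 0.003, -0.12]])

```text
time_s: 13.2
ee_pos: [0.501, 0.1509, -0.006]
tool_rot: [-41.0, 89.9, 83.1]
ft_force: [1.0, 3.6, -0.5]
grip_width: -0.0001
```

```bash
python3 -c "
from h import *
look();print(r.observe()['qpos'])"
```

```text
strip az 257.7 past arrow 19.4 peak 230 t 13.25 rho 0.0697 phi 100.2 psi 124.4 j7 78.8 F [-1.1  5.5  0.4] pos [ 0.4997  0.1506 -0.0061]
[ -3.98522098  37.17746063 -23.48349008 115.25087512  26.24080644
  32.71100097  78.83867264]
```

Call:
servo_tool(steps=[[0, 0.0076, 0.003, -0.12], [0, 0.0076, 0.003, -0.12], [0, 0.0076, 0.003, -0.12], [0, 0.0076, 0.003, -0.12], [0, 0.0076, 0.003, -0.12], [0, 0.0076, 0.003, -0.12], [0, 0.0076, 0.003, -0.12], [0, 0.0076, 0.003, -0.12], [0, 0.0076, 0.003, -0.12], [0, 0.0076, 0.003, -0.12]])

```text
time_s: 14.5
ee_pos: [0.444, 0.0961, -0.0062]
tool_rot: [7.4, 89.9, -159.8]
ft_force: [-0.9, 0.9, 2.4]
grip_width: -0.0001
```

```bash
python3 -c "
from h import *
look();print(r.observe()['qpos'])"
```

```text
strip az 329.6 past arrow 91.3 peak 245 t 14.55 rho 0.0695 phi 169.7 psi -166.9 j7 129.6 F [-1.9 -0.   1.4] pos [ 0.4437  0.0944 -0.0065]
[ 12.3179766   37.52822204 -41.54821509 125.04326635  46.05994453
  34.22325063 129.56505986]
```

Call:
servo_tool(steps=[[0, 0.0076, 0.003, -0.12], [0, 0.0076, 0.003, -0.12], [0, 0.0076, 0.003, -0.12], [0, 0.0076, 0.003, -0.12], [0, 0, 0, 0], [0, -0.0032, 0.0068, 0], [0, -0.0032, 0.0068, 0], [0, 0, 0, 0]])

```text
time_s: 15.55
ee_pos: [0.4309, 0.0598, -0.0061]
tool_rot: [26.7, 90.0, -113.2]
ft_force: [0.1, 0.4, -0.5]
grip_width: -0.0002
```

```bash
python3 -c "
from h import *
look();print(r.observe()['qpos'])"
```

```text
strip az 358.3 past arrow 120.0 peak 245 t 15.6 rho 0.0835 phi -164.7 psi -139.9 j7 153.0 F [ 0.4  0.7 -0.3] pos [ 0.4314  0.06   -0.006 ]
[ 20.83589016  38.81036154 -48.82818055 127.74482719  52.40994406
  36.57783221 153.04773777]
```

Call:
servo_tool(steps=[[0, -0.0118, -0.0067, 0.163], [0, -0.0118, -0.0067, 0.163], [0, -0.0118, -0.0067, 0.163], [0, -0.0118, -0.0067, 0.163], [0, -0.0118, -0.0067, 0.163], [0, -0.0118, -0.0067, 0.163], [0, -0.0118, -0.0067, 0.163], [0, -0.0118, -0.0067, 0.163], [0, -0.0118, -0.0067, 0.163], [0, -0.0118, -0.0067, 0.163]])

```text
time_s: 16.85
ee_pos: [0.4955, 0.1642, -0.0061]
tool_rot: [-73.0, 90.0, 53.5]
ft_force: [-0.9, 0.2, -0.8]
grip_width: 0.0001
```

```bash
python3 -c "
from h import *
look();print(r.observe()['qpos'])"
```

```text
strip az 358.1 past arrow 119.8 peak 178 t 16.9 rho 0.0842 phi 99.8 psi 126.0 j7 77.9 F [3.  1.  0.5] pos [ 0.4976  0.165  -0.0059]
[ -5.10925933  37.32774037 -24.25315086 115.07773625  27.20640205
  32.92243187  77.88811919]
```

Call:
servo_tool(steps=[[0, -0.0118, -0.0067, 0.163], [0, -0.0118, -0.0067, 0.163], [0, -0.0118, -0.0067, 0.163], [0, -0.0118, -0.0067, 0.163], [0, -0.0118, -0.0067, 0.163], [0, -0.0118, -0.0067, 0.163], [0, -0.0118, -0.0067, 0.163], [0, -0.0118, -0.0067, 0.163], [0, -0.0118, -0.0067, 0.163], [0, -0.0118, -0.0067, 0.163]])

```text
time_s: 18.15
ee_pos: [0.5945, 0.0939, -0.0064]
tool_rot: [122.2, 90.0, 155.4]
ft_force: [0.2, 0.2, -0.6]
grip_width: -0.0
```

Call:
servo_tool(steps=[[0, -0.0118, -0.0067, 0.163], [0, -0.0118, -0.0067, 0.163], [0, -0.0118, -0.0067, 0.163], [0, -0.0118, -0.0067, 0.163], [0, -0.0118, -0.0067, 0.163], [0, -0.0118, -0.0067, 0.163], [0, -0.0118, -0.0067, 0.163], [0, -0.0118, -0.0067, 0.163], [0, -0.0118, -0.0067, 0.163], [0, 0, 0, 0]])

```text
time_s: 19.4
ee_pos: [0.5317, 0.0011, -0.0063]
tool_rot: [-123.3, 89.9, -173.8]
ft_force: [0.2, -0.2, 0.6]
grip_width: 0.0003
```

```bash
python3 -c "
from h import *
look();print(r.observe()['qpos'])"
```

```text
strip az 103.6 past arrow 225.3 peak 197 t 19.45 rho 0.0832 phi -75.6 psi -50.4 j7 -27.7 F [ 1.6 -0.1 -0.4] pos [ 0.5326  0.0014 -0.0062]
[-16.86469764  38.3726999   21.90446219 114.02073362 -25.65849915
  32.32581523 -27.69333185]
```

Call:
servo_tool(steps=[[0, 0.0032, -0.0068, 0], [0, 0.0032, -0.0068, 0], [0, 0, 0, 0], [0, 0, 0, 0], [0, 0.0076, 0.003, -0.12], [0, 0.0076, 0.003, -0.12], [0, 0.0076, 0.003, -0.12], [0, 0.0076, 0.003, -0.12], [0, 0.0076, 0.003, -0.12], [0, 0.0076, 0.003, -0.12]])

```text
time_s: 20.7
ee_pos: [0.5714, 0.0416, -0.0059]
tool_rot: [-17.3, 89.7, -26.5]
ft_force: [4.7, -4.8, -3.6]
grip_width: -0.0002
```

```bash
python3 -c "
from h import *
look()"
```

```text
strip az 84.3 past arrow 206.0 peak 232 t 20.75 rho 0.0717 phi -33.0 psi -8.8 j7 -3.5 F [ 7.  -3.9 -4.4] pos [ 0.5722  0.0429 -0.0059]
```

Call:
servo_tool(steps=[[0, 0.0076, 0.003, -0.12], [0, 0.0076, 0.003, -0.12], [0, 0.0076, 0.003, -0.12], [0, 0.0076, 0.003, -0.12], [0, 0.0076, 0.003, -0.12], [0, 0.0076, 0.003, -0.12], [0, 0.0076, 0.003, -0.12], [0, 0.0076, 0.003, -0.12], [0, 0.0076, 0.003, -0.12], [0, 0.0076, 0.003, -0.12]])

```text
time_s: 22.0
ee_pos: [0.5719, 0.1228, -0.0058]
tool_rot: [-35.2, 89.6, 24.4]
ft_force: [6.8, 2.9, -5.7]
grip_width: -0.0
```

```bash
python3 -c "
from h import *
look('s5.png')"
```

```text
strip az 96.8 past arrow 218.5 peak 234 t 22.05 rho 0.0725 phi 35.4 psi 60.1 j7 38.0 F [ 5.8  4.9 -4.1] pos [ 0.5711  0.124  -0.0058]
```

View pics/s5.png

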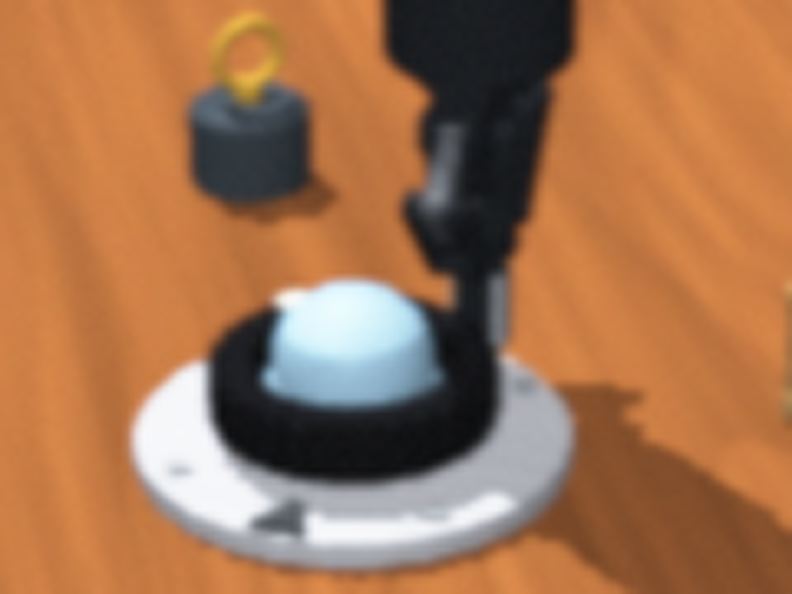

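The strip is at (290,298), just left of the dome's far side. That is azimuth ≈ 105°, or about 227° past the arrow. About 133° remain.

Call:
servo_tool(steps=[[0, 0.0076, 0.003, -0.12], [0, 0.0076, 0.003, -0.12], [0, 0.0076, 0.003, -0.12], [0, 0.0076, 0.003, -0.12], [0, 0.0076, 0.003, -0.12], [0, 0.0076, 0.003, -0.12], [0, 0.0076, 0.003, -0.12], [0, 0.0076, 0.003, -0.12], [0, 0.0076, 0.003, -0.12], [0, 0.0076, 0.003, -0.12]])

```text
time_s: 23.3
ee_pos: [0.4973, 0.1529, -0.0058]
tool_rot: [-60.3, 89.6, 68.3]
ft_force: [1.2, 7.8, -4.0]
grip_width: -0.0001
```

```bash
python3 -c "
from h import *
look()"
```

```text
strip az 172.2 past arrow 293.9 peak 243 t 23.35 rho 0.0723 phi 102.9 psi 128.9 j7 80.8 F [-3.6 10.3 -0.8] pos [ 0.4959  0.1525 -0.006 ]
```

Call:
servo_tool(steps=[[0, 0.0076, 0.003, -0.12], [0, 0.0076, 0.003, -0.12], [0, 0.0076, 0.003, -0.12], [0, 0.0076, 0.003, -0.12], [0, 0.0076, 0.003, -0.12], [0, 0.0076, 0.003, -0.12], [0, 0.0076, 0.003, -0.12], [0, 0, 0, 0]])

```text
time_s: 24.35
ee_pos: [0.4489, 0.1164, -0.0064]
tool_rot: [-15.4, 89.7, 161.1]
ft_force: [-12.2, 5.4, 5.5]
grip_width: 0.0001
```

```bash
cat > fin.py <<'E'
from h import *
import sys
s=look()
b=cap('side')
# arrow: centroid of dark steel on the flange, polar unwrap at z=.015
t=np.arange(-150,-95,.5); R=np.arange(.060,.084,.0005); C=(.512,.082)
P=np.array([[C[0]+q*np.cos(np.radians(x)),C[1]+q*np.sin(np.radians(x)),.015] for q in R for x in t])
m=proj(b,P).reshape(len(R),len(t),2).astype(np.float32)
I=cv2.remap(b['frame'],m[...,0],m[...,1],cv2.INTER_LINEAR).max(2).astype(float)
w=np.clip(125-I,0,None); w[R<.066]=0
print('arrow az %.1f r %.4f'%((w*t).sum()/w.sum(),(w*R[:,None]).sum()/w.sum()))
cv2.imwrite('pics/'+sys.argv[1],cv2.resize(b['frame'][160:230,240:340],None,fx=8,fy=8,interpolation=cv2.INTER_CUBIC)[:,:,::-1])
E
python3 fin.py f1.png
```

```text
strip az 71.3 past arrow 193.0 peak 210 t 24.4 rho 0.0719 phi 151.4 psi 176.5 j7 115.0 F [-11.7   5.7   6.7] pos [ 0.4489  0.1164 -0.0064]
arrow az -121.9 r 0.0761
```

View pics/f1.png

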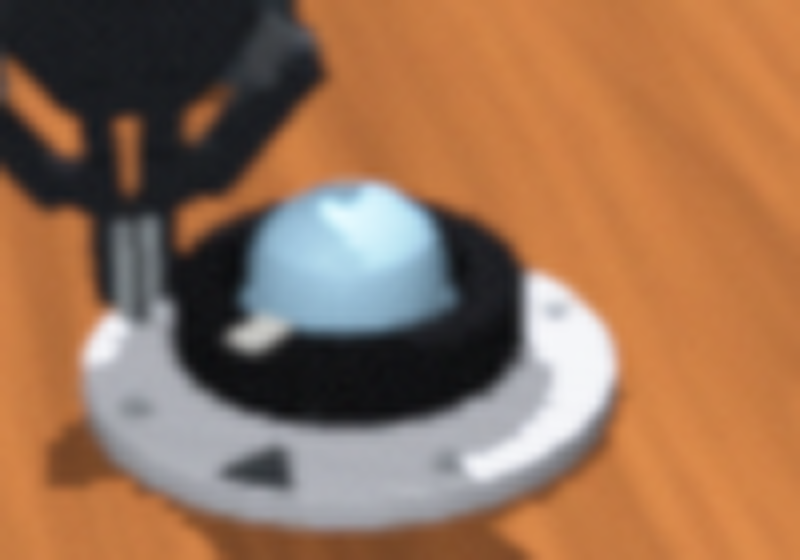

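The strip at (257,335) is now in the hand's shadow, and the arrow at (265,467) has azimuth -121.9°. The detector locked on the dome's highlight, so I'll limit it to the near side.

```bash
python3 - <<'E'
s=open('h.py').read()
s=s.replace("s=np.sort(I,0)[-14:].mean(0)*0+I.mean(0); k=s.argmax(); w=np.roll(s,360-k)[310:411]; w=np.clip(w-90,0,None)",
"s=I.mean(0); s[:330]=0; s[640:]=0; k=s.argmax(); w=np.roll(s,360-k)[320:401]; w=np.clip(w-s.max()*.45,0,None)")
s=s.replace("(np.arange(101)-50)","(np.arange(81)-40)")
open('h.py','w').write(s)
E
python3 fin.py f2.png
```

```text
strip az 223.3 past arrow 345.0 peak 188 t 24.5 rho 0.0719 phi 151.3 psi 176.4 j7 114.9 F [-12.1   5.1   5.9] pos [ 0.4489  0.1165 -0.0064]
arrow az -121.9 r 0.0761
```

Call:
servo_tool(steps=[[0, 0.0051, 0.002, -0.08], [0, 0.0051, 0.002, -0.08], [0, 0, 0, 0], [0, 0, 0, 0]])

```text
time_s: 25.05
ee_pos: [0.4443, 0.1058, -0.0064]
tool_rot: [-8.0, 89.7, 177.6]
ft_force: [-13.4, 3.9, 7.5]
grip_width: -0.0001
```

```bash
python3 fin.py f3.png
```

```text
strip az 232.8 past arrow 354.5 peak 190 t 25.1 rho 0.0718 phi 160.6 psi -174.4 j7 122.4 F [-13.8   3.2   7.2] pos [ 0.4443  0.1058 -0.0064]
arrow az -121.9 r 0.0761
```

Call:
servo_tool(steps=[[0, 0.0048, 0.0019, -0.075], [0, 0, 0, 0], [0, 0, 0, 0]])

```text
time_s: 25.52
ee_pos: [0.4427, 0.1006, -0.0065]
tool_rot: [-7.1, 89.7, -177.2]
ft_force: [-12.4, 3.0, 8.6]
grip_width: 0.0002
```

```bash
python3 fin.py f4.png
```

```text
strip az 237.2 past arrow 358.9 peak 190 t 25.575 rho 0.0718 phi 165.0 psi -170.1 j7 126.1 F [-12.6   3.5   8. ] pos [ 0.4427  0.1006 -0.0065]
arrow az -121.9 r 0.0761
```

View pics/f4.png

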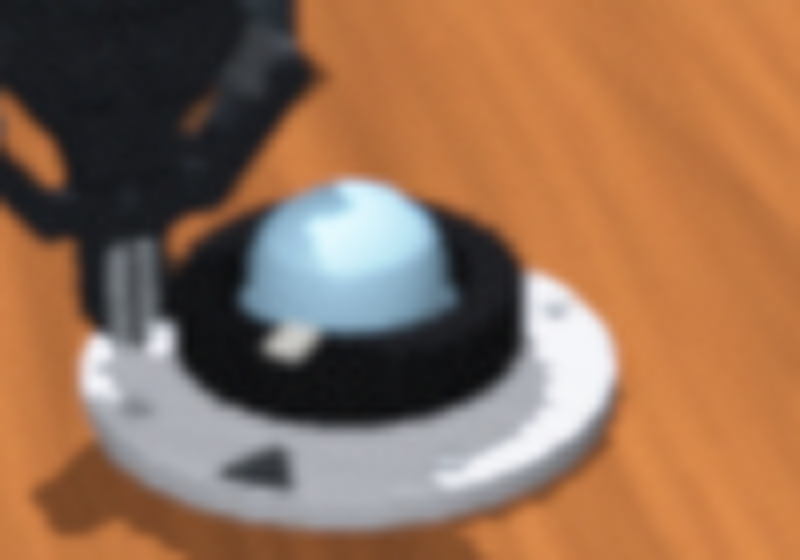

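The strip at (291,343) is about 1° short of the arrow's radius. I'll withdraw radially, rise and move aside for a clear check.

Call:
servo_tool(steps=[[0, -0.0021, 0.0045, 0], [0, -0.0021, 0.0045, 0], [0, -0.0021, 0.0045, 0], [0, -0.0032, 0.0068, 0], [0, 0, 0, 0], [-0.05, 0, 0, 0], [-0.06, 0, 0, 0], [-0.06, 0, 0, 0], [-0.06, 0, 0, 0], [0, 0, 0, 0]])

```text
time_s: 26.88
ee_pos: [0.4275, 0.1066, 0.2276]
tool_rot: [177.0, 89.6, 6.6]
ft_force: [0.3, -0.1, -0.7]
grip_width: -0.0003
```

Call:
servo_tool(steps=[[0, -0.05, 0, 0], [0, -0.05, 0, 0], [0, -0.05, 0, 0], [0, -0.05, 0, 0], [0, -0.05, 0, 0], [0, -0.05, 0, 0], [0, -0.05, 0, 0], [0, 0, 0, 0], [0, 0, 0, 0]])

```text
time_s: 28.0
ee_pos: [0.3665, 0.4497, 0.2226]
tool_rot: [59.0, 89.9, -111.3]
ft_force: [0.2, -0.8, 1.3]
grip_width: -0.0
```

```bash
python3 fin.py f5.png; python3 - <<'E'
from h import *
a=cap('top'); im=strip(a,(.512,.082)); cv2.imwrite('pics/r5.png',im[:,:,::-1])
E
```

```text
strip az 237.1 past arrow 358.8 peak 186 t 28.05 rho 0.3947 phi 111.5 psi -170.4 j7 109.8 F [-0.4 -0.3  0. ] pos [0.3671 0.4491 0.2228]
arrow az -121.9 r 0.0761
```

View pics/r5.png

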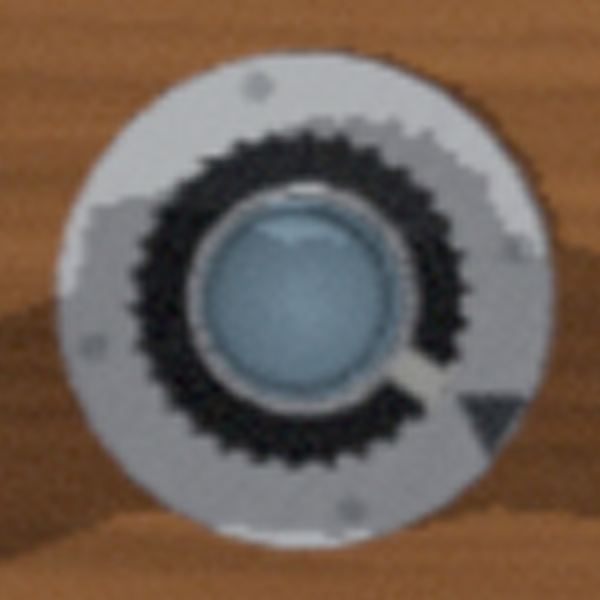

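In the top view the strip, about (420,373), is at 31.7° below the horizontal. The arrow is at about 32°, so they line up within about 1°. The hand is clear, so I'm handing in.

```bash
python3 -c "
from h import *
print(r.hand_in())"
```

```text
the job is handed in; nothing more can be done
None
```

The collar is turned and the job is handed in. I rolled it anticlockwise about 461° in two fingertip sweeps along the rim. The strip passed the arrow once and stopped at it the second time, with the hand withdrawn and clear at 28 s.

**Alignment:** The last checks with the hand off put the strip at 237.1° and the arrow at 238.1° from the side camera. The top view put them at about 31.7° and 32° below horizontal, so they are in line within about 1°.

**Rest of the scene:** Wrist force stayed below about 17 N in every reading. The dome is still in its seat. I saw no contact with the rack, thermometer or weight, but I did not re-measure where they stand at the end.

**Disagreements along the way:**
- **Tool height:** The reported tool height was about 30 mm lower than the real fingertip seen by the camera, so my first approach passed over the rim. I used the camera height from then on.
- **Strip detector:** My strip detector gave false readings several times, locking on the bright dome when the strip was hidden or shadowed. I judged the strip from the picture, then limited the detector to the near side before the final approach.

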